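# Load the tape dispenser and hold its feed lever at the third click

### The job

Slide the small roll of tape over the dispenser's upright spindle until it lies flat on the seat, and let go of it. Then press the dispenser's spring-return feed lever down past its first two clicks to the third, without letting it run on to the fourth, and keep holding it there against the spring with the fingers: the job finishes while you are holding the lever down. Leave the other things where they are.

Things in the scene. Friction and masses are not known exactly. Their poses are not given: they have to be found in the camera images.
- small_roll: small roll of paper tape on a brown card core: a flat ring, outer diameter 52, bore 26, 24 tall, about 50 g, lying flat on the mat; a free spindle passes through its bore. Origin: centre of its underside, z along its axis, up. It lies to the left or to the right of the dispenser, the big roll on the other side
- tape_dispenser: grey tape dispenser, fixed; base 130 (x) x 250 (y), deck 18 above the mat. Origin: centre of its underside; front (lever side) at its -x, y to the robot's left at yaw 0, z up. Upright metal spindle at x = 0, y = +75. At y = -75 a grey tower, x 0 to 50, 62 wide, top 112 above the mat, lever paddle at its slotted front. Rubber rollers at x = 30 and 52, y = -18, tops 53 above the mat
- spindle_seat (a point): centre of the round flat seat (diameter 48) at the foot of the spindle, 22 above the mat, where the underside of the roll comes to rest. The spindle has diameter 23 and rises 40 above this point
- spindle_tip (a point): centre of the top of the spindle, 40 above the seat (62 above the mat); its uppermost 7 tapers from diameter 23 to 14
- paddle: black paddle of the feed lever, 30 (x) x 34 (y) x 12 thick. Origin: centre of its flat top, 28 in front of the tower's front face, 105 above the mat at rest; axes as the dispenser's. Moves straight down when its top is pressed. Beside it on the tower a scale of five lines 12 apart: short top line = rest, then clicks 1 to 4; the paddle's mid-thickness is level with its line
- feed_lever (a joint): downward travel of lever and paddle in m: 0 at rest (up), clicks at 0.012, 0.024, 0.036 (third) and 0.048, end stop 0.050. The spring pushes it up with 3.6 N at rest plus 0.12 N per mm (7.9 N at the third click); the clicks add up to 2.5 N 3 mm past each click and take off as much 3 mm before the next, so let go it always returns to rest
- big_roll: big roll of brown packing tape, 94 in diameter, 48 tall, lying flat; does not belong on the spindle; not to be disturbed. Origin: centre of its underside
- lamp_carton: small white folded carton, 37 x 59 x 40, behind the work to the left; not to be disturbed. Origin: centre of its underside
- eraser: eraser in a card sleeve, 22 x 56 x 13, behind the dispenser; not to be disturbed. Origin: centre of its underside
Mind the look-alikes: they are no part of the job. Of the things like the small_roll, leave any that is turquoise; of the rest the larger one is meant.

How it is judged:
By the outcome, as a careful person would: the job done as asked, in the order asked, and still so for the second after the job is handed in, while the arm keeps its last pose, push and grip.
It also fails if it takes over 53 s, if anything falls off the work surface, if the arm or the gripper's body presses on something with over 40 N, if the wrist force passes 120 N, or if a joint passes its speed limit or range.

### The arm

A 6-joint arm with a two-finger parallel gripper is mounted at the origin on a cart in front of the work surface, level with it; the furniture and walls round the work are solid. World frame = base frame: x ahead of the robot, y to its left, z up, the work surface at z = 0. Lengths are in mm, angles in rad, forces in N, time in s.
With the tool pointing down it reaches from about 275 to 850 mm from the base axis. Payload 19 kg.
Tool frame: the origin (TCP) lies between the finger pads; the fingertips stand 22 mm ahead of it and the grasp point (between the pads) lies 3 mm ahead of it; z points along the fingers, y is the line along which they close (so a half turn about z gives the same grasp; the last joint's range is limited). The gripper opens to 85 mm and grips with 20 to 120 N. Pads are 22 mm wide; open, the fingers measure 114 mm over their backs; the gripper's body (76 mm by 85 mm) begins 54 mm behind the grasp point. The pads swing forward as they close: fully open they stand 13 mm farther back than shut.
Start: joints at [-1.289, 0.15, 1.437, -0, 1.554, -0.134], TCP at [232.227, -525.988, 253.267] pointing down, gripper open.
Joint ranges: [-2.8, 2.8], [-0.68, 2.1], [0.12, 2.68], [-1.39, 4.53], [0.16, 2.79], [-2.81, 2.81]. Speed limits (rad/s): [1.89, 1.89, 2.22, 3.01, 3.01, 3.01].

### API

Orientations are given as a unit quaternion [w, x, y, z].
In Python, from rig import sense, eyes, job gives the robot as it stands. The module is installed in compiled form; this text tells all that it offers.
- The arm moves only by the shell command python3 -m handwheel 'ROWS' [FORCE]. ROWS is JSON, a list of rows, each a list of 7 numbers: the turn, a rotation vector about the tool's x, y, z as a fraction of full scale, then the shift along the tool's x, y, z as a fraction of full scale, then the closure, from 0 (fully open) to 1 (shut). In form: [[rx, ry, rz, x, y, z, gripper], ...]. A call has exactly 5 rows; each row is the pose to reach, as a shift and turn from the pose commanded when the call began, along the tool's axes at that moment; what a row does not reach only later rows make up. Full scale, the value 1, is 0.15 m for a shift and pi/4 rad for a turn. A row lasts 1/8 s, in which the tool goes at most 62.5 mm and 10.7 degrees, less where a joint would pass 70% of its speed; a pose out of reach is approached as far as the arm can. A call with a number of a shift or a turn outside -1 to 1 is refused whole. A call with a gripper value outside its range is refused whole. The fingers move at their own pace and stop on an object; FORCE is the grip in N (left out, the last holds). Time passes only in rows, so rows that repeat a pose let the fingers close, or fill a call up. It gives the time, the measured TCP pose, the force, the opening and the grip force at its end, in the units of the state.
- sense(): the state, without advancing time (a new reading comes with each control period).
- eyes.snapshot(name): name is "scene" or "top"; returns the picture (420x560x3 uint8, blue, green, red); there is no depth.
- eyes.calibration(name): a dict with "fx", "fy", "cx", "cy" (pixels), "world_from_camera" (4x4, takes a point from camera to world coordinates). Camera axes: x right, y up, looking along -z (the intrinsics and any distortion apply to the point x, -y, -z); pixel columns grow to the right and rows downward; lengths in mm; the calibration is good to about 2 mm. A picture is of the moment at which its call begins. calibration takes no time and is no camera call.
- job.sign_off(): hands the job in; it is judged then, once.
The state is a dict: "time": time; "q": joint angles; "joint_velocities": joint speeds; "joint_torque": joint torques, N m; "position": TCP position; "eef_rot": TCP orientation; "ft_force": force on the tool from outside, world axes, zero at the start; "ft_torque": the same for the moment, N m; "grip_width": finger opening in mm; "gripper_force": force on a finger pad.
Only numpy, scipy, OpenCV 4.12 (cv2) and the standard library are available. Lean on these libraries where they do the work, as an engineer would, in place of code of your own. Each camera call takes 0.05 s, during which the arm holds its last target. There are 200 camera calls.

## Working session

There is one attempt and no reset: what is moved stays moved. The work goes in short steps, Python scripts to look and compute and a shell command to move; the robot and the scene stay as the last step left them, time stands still between calls to the robot, and variables do not carry over. Pictures are saved under pics/ and viewed, at most 12 in all, crops included, and the job is handed in when it is done.

```bash
mkdir -p pics; python3 - <<'E'
from rig import sense, eyes
import cv2
s=sense(); print(s)
for n in("scene","top"):
    cv2.imwrite(f"pics/{n}0.png",eyes.snapshot(n)); print(n,eyes.calibration(n))
E
```

```text
{'time': 0.0, 'q': array([-1.28899988e+00,  1.50965430e-01,  1.43800327e+00,  8.60002872e-06,
        1.55380916e+00, -1.34020031e-01]), 'joint_velocities': array([ 0.00067891, -0.00063134,  0.00082231, -0.00033108,  0.00021243,
       -0.00071647]), 'joint_torque': array([-6.69044122e-03, -7.13068414e+01, -5.70881760e+01, -6.68157409e-04,
        8.98179336e-03, -2.35336171e-05]), 'position': array([ 232.17714131, -525.80554018,  252.70098269]), 'eef_rot': array([-5.91304483e-04,  9.78464666e-01,  2.06413530e-01, -3.94590000e-05]), 'ft_force': array([-0.0919884,  0.1707637, -0.7447404]), 'ft_torque': array([-0.01446931, -0.03636522, -0.02786528]), 'gripper_force': 0.0, 'grip_width': 85.66396388697487}
scene {'fx': 390.0898496446169, 'fy': 390.0898496446169, 'cx': 283.1879537007205, 'cy': 213.80378338386726, 'world_from_camera': array([[ 5.02882462e-01,  4.68311705e-01, -7.26493893e-01,
        -2.50371645e+02],
       [-8.64230074e-01,  2.58146442e-01, -4.31818010e-01,
        -6.31212791e+02],
       [-1.46836147e-02,  8.45011575e-01,  5.34546378e-01,
         6.69536747e+02],
       [ 0.00000000e+00,  0.00000000e+00,  0.00000000e+00,
         1.00000000e+00]])}
top {'fx': 542.1315712281097, 'fy': 542.1315712281097, 'cx': 277.2783190130166, 'cy': 213.55505245859376, 'world_from_camera': array([[ 1.53003721e-02,  9.83631465e-01, -1.79541194e-01,
         3.51216778e+02],
       [-9.99838714e-01,  1.33621387e-02, -1.19999445e-02,
        -1.70541762e+02],
       [-9.40446870e-03,  1.79695840e-01,  9.83677265e-01,
         1.35013735e+03],
       [ 0.00000000e+00,  0.00000000e+00,  0.00000000e+00,
         1.00000000e+00]])}
```

View pics/scene0.png

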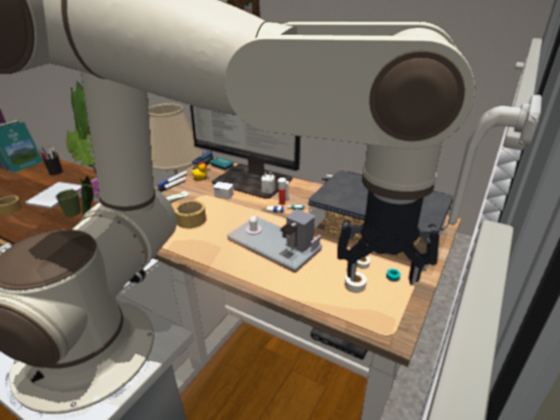

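View pics/top0.png

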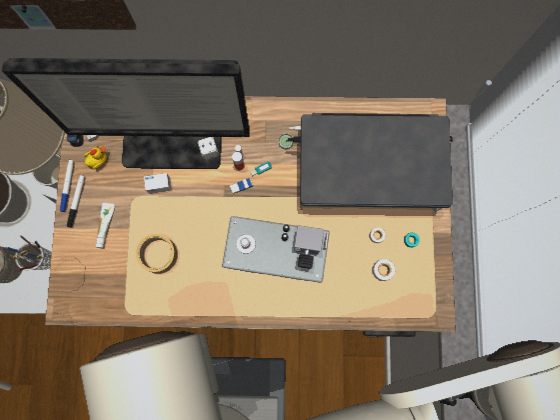

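Candidates for small_roll in the top view: a larger white ring at (384,270), a smaller white ring at (377,235) and a turquoise ring at (412,240). By the description it is (384,270), so I'll check that in an enlarged crop.

```bash
python3 - <<'E'
import cv2
im=cv2.imread("pics/top0.png")
a=cv2.resize(im[210:290,215:335],None,fx=6,fy=6,interpolation=cv2.INTER_CUBIC)[:, :]
b=cv2.resize(im[220:290,355:430],None,fx=8,fy=8,interpolation=cv2.INTER_CUBIC)
cv2.imwrite("pics/disp.png",a);cv2.imwrite("pics/rolls.png",b)
E
```

```text
(no output)
```

View pics/disp.png

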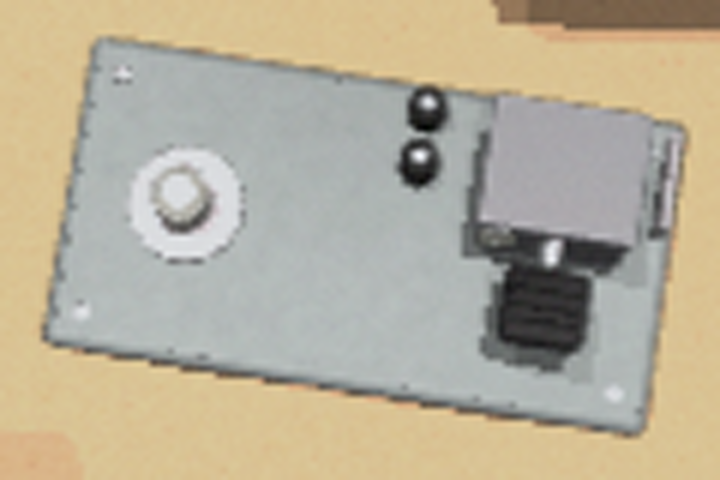

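View pics/rolls.png

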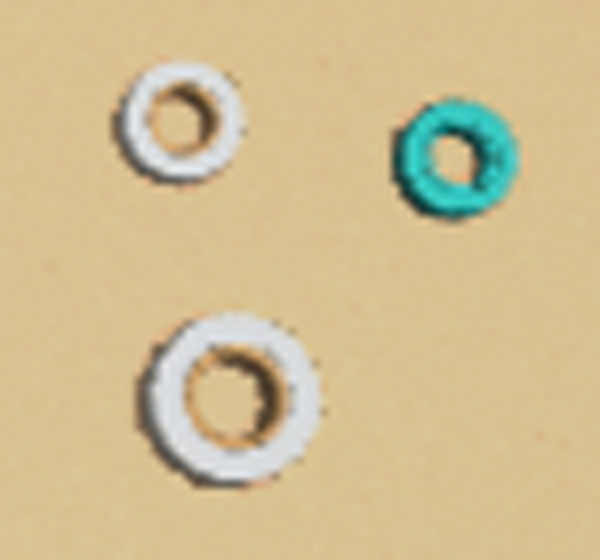

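The crop confirms the choice: the white ring at crop (234,399) is larger than the other white one, and the third ring is turquoise. The dispenser crop shows the spindle tip at (182,193), the seat centre at (187,205), the deck corners and the paddle.

```bash
cat > h.py <<'E'
import numpy as np
from rig import sense, eyes
from scipy.spatial.transform import Rotation as R
def ray(n,u,v,z):
    c=eyes.calibration(n); T=c["world_from_camera"]
    d=T[:3,:3]@np.array([(u-c["cx"])/c["fx"],-(v-c["cy"])/c["fy"],-1]); o=T[:3,3]
    return o+d*(z-o[2])/d[2]
def proj(n,p):
    c=eyes.calibration(n); T=c["world_from_camera"]; q=T[:3,:3].T@(np.array(p)-T[:3,3])
    return c["cx"]-c["fx"]*q[0]/q[2], c["cy"]+c["fy"]*q[1]/q[2]
def crop(x,y,s,x0,y0): return (x+.5)/s-.5+x0,(y+.5)/s-.5+y0
def togo(target,yaw_y=None):
    """shift in tool axes (fraction of .15m) and rz fraction so tool y points at world angle yaw_y"""
    s=sense(); w,x,y,z=s["eef_rot"]; r=R.from_quat([x,y,z,w])
    d=r.inv().apply(np.array(target)-s["position"])/150
    print("t",round(s["time"],2),"pos",s["position"].round(1),"F",s["ft_force"].round(1),"w",round(s["grip_width"],1),"shift",d.round(3))
    ty=r.apply([0,1,0]); a=np.degrees(np.arctan2(ty[1],ty[0])); print("tool y angle",a.round(2),"tilt z",r.apply([0,0,1]).round(4))
    if yaw_y is not None:
        e=(yaw_y-a+90)%180-90; print("rz",round(-e/45,3))
E
python3 - <<'E'
from h import *
P=lambda x,y,z:ray("top",*crop(x,y,6,215,210),z)
c=[P(x,y,18) for x,y in((97,38),(686,125),(643,436),(44,342))]
ctr=np.mean(c,0);print("centre",ctr, [np.linalg.norm(c[i]-c[(i+1)%4]).round(1) for i in range(4)])
ey=(c[0]+c[3]-c[1]-c[2])[:2]; ex=(c[0]+c[1]-c[2]-c[3])[:2]
print("yaw",np.degrees(np.arctan2(-ey[0],ey[1])),np.degrees(np.arctan2(ex[1],ex[0])))
yaw=np.arctan2(-ey[0],ey[1]);Rm=np.array([[np.cos(yaw),-np.sin(yaw)],[np.sin(yaw),np.cos(yaw)]])
f=lambda x,y:ctr[:2]+Rm@[x,y]
print("spindle model",f(0,75),"seat",P(187,205,22),"tip",P(182,193,62))
print("paddle model",f(-28,-75),"img",P(546,312,105))
print("tower top",[P(x,y,112).round(1)[:2] for x,y in((500,95),(655,117),(633,247),(478,223))])
for a in((234,399,24),(182,120,16),(457,158,16)): print("roll",ray("top",*crop(a[0],a[1],8,355,220),a[2]))
E
```

```text
centre [ 506.48743142 -151.7387054    18.        ] [np.float64(247.2), np.float64(129.3), np.float64(247.5), np.float64(127.9)]
yaw -7.881880718063039 -7.939126457371163
spindle model [516.77227887 -77.44723945] seat [516.86483658 -77.72883518  22.        ] tip [516.66492246 -78.40392739  62.        ]
paddle model [ 468.46710335 -222.19049497] img [ 467.25163609 -222.06850071  105.        ]
tower top [array([ 550. , -203.6]), array([ 542.2, -263.2]), array([ 491.9, -254.8]), array([ 500.3, -195.6])]
roll [ 458.40684874 -416.01800038   24.        ]
roll [ 545.1432696  -403.13177913   16.        ]
roll [ 534.46037207 -487.8251131    16.        ]
```

```bash
python3 -c "
from h import *
togo([458.4,-416,120]);togo([458.4,-416,28])"
```

```text
t 0.1 pos [ 232.2 -525.8  252.8] F [-0.9  0.2 -1. ] w 85.3 shift [ 1.675 -0.06   0.885]
tool y angle -66.18 tilt z [-3.0e-04  1.1e-03 -1.0e+00]
t 0.1 pos [ 232.2 -525.8  252.8] F [-0.9  0.2 -1. ] w 85.3 shift [ 1.675 -0.059  1.499]
tool y angle -66.18 tilt z [-3.0e-04  1.1e-03 -1.0e+00]
```

```bash
python3 -m handwheel '[[0,0,0,0.3,-0.01,0.15,0],[0,0,0,0.6,-0.02,0.3,0],[0,0,0,0.8,-0.03,0.4,0],[0,0,0,0.9,-0.04,0.45,0],[0,0,0,0.9,-0.04,0.45,0]]'
python3 -m handwheel '[[0,0,0,0.25,-0.01,0.15,0],[0,0,0,0.5,-0.01,0.3,0],[0,0,0,0.7,-0.02,0.4,0],[0,0,0,0.775,-0.02,0.435,0],[0,0,0,0.775,-0.02,0.435,0]]'
python3 -c "
from h import *
togo([458.4,-416,28]); import cv2
im=eyes.snapshot('top'); cv2.imwrite('pics/a.png',im)
im=eyes.snapshot('scene'); cv2.imwrite('pics/b.png',cv2.resize(im[180:320,280:460],None,fx=4,fy=4,interpolation=2))"
```

```text
time: 0.72
position: [353.5, -465.7, 185.5]
eef_rot: [-0.0, 0.978, 0.207, -0.0]
ft_force: [-0.1, -0.8, 0.8]
grip_width: 85.4
gripper_force: 0.0
time: 1.35
position: [458.1, -416.9, 120.9]
eef_rot: [0.0, 0.978, 0.206, -0.0]
ft_force: [-0.3, -0.7, 0.6]
grip_width: 85.3
gripper_force: 0.0
t 1.35 pos [ 458.1 -416.9  120.9] F [-0.3 -0.7  0.6] w 85.3 shift [ 0.005 -0.005  0.619]
tool y angle -66.17 tilt z [-1.e-04 -2.e-04 -1.e+00]
```

View pics/b.png

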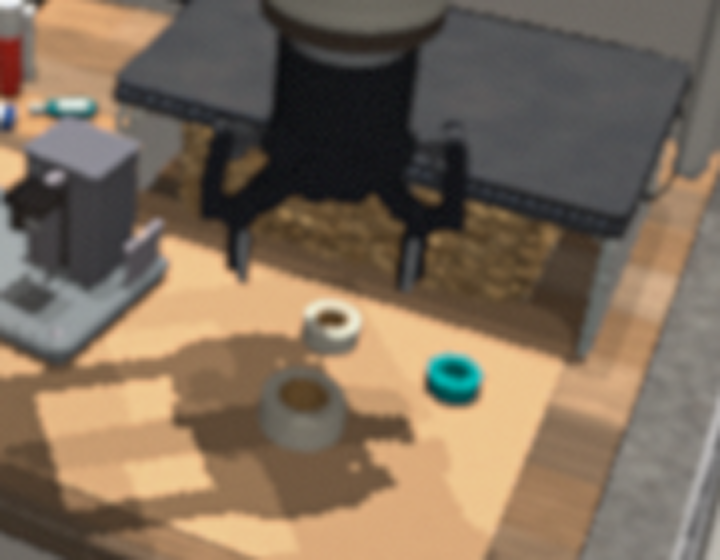

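The open gripper hangs above and in line with the roll (roll at crop (303,405)), and its neighbours are clear. I'll descend and grip.

```bash
python3 -m handwheel '[[0,0,0,0.005,-0.005,0.2,0],[0,0,0,0.005,-0.005,0.4,0],[0,0,0,0.005,-0.005,0.55,0],[0,0,0,0.005,-0.005,0.61,0],[0,0,0,0.005,-0.005,0.61,0]]' 30
python3 -m handwheel '[[0,0,0,0,0,0,0.3],[0,0,0,0,0,0,0.5],[0,0,0,0,0,0,0.6],[0,0,0,0,0,0,0.6],[0,0,0,0,0,0,0.6]]' 30
python3 -m handwheel '[[0,0,0,0,0,0,0.6],[0,0,0,0,0,0,0.6],[0,0,0,0,0,0,0.6],[0,0,0,0,0,0,0.6],[0,0,0,0,0,0,0.6]]' 30
```

```text
time: 2.08
position: [458.4, -415.8, 29.4]
eef_rot: [0.0, 0.979, 0.206, 0.0]
ft_force: [0.2, 0.6, -0.2]
grip_width: 85.3
gripper_force: 0.0
time: 2.7
position: [459.1, -415.6, 30.1]
eef_rot: [0.001, 0.978, 0.206, 0.0]
ft_force: [-1.8, 1.3, 6.3]
grip_width: 49.7
gripper_force: 30.7
time: 3.32
position: [459.1, -415.6, 30.1]
eef_rot: [0.001, 0.978, 0.206, 0.0]
ft_force: [-2.6, 1.0, 5.9]
grip_width: 49.5
gripper_force: 30.7
```

```bash
python3 -m handwheel '[[0,0,0,0,0,-0.1,0.6],[0,0,0,0,0,-0.3,0.6],[0,0,0,0,0,-0.55,0.6],[0,0,0,0,0,-0.7,0.6],[0,0,0,0,0,-0.7,0.6]]' 
python3 -c "
from h import *
togo([516.8,-77.8,135],-98); import cv2
im=eyes.snapshot('scene'); a=cv2.resize(im[190:300,300:440],None,fx=5,fy=5,interpolation=2)
im=eyes.snapshot('top');print(proj('top',[458,-416,110])); cv2.imwrite('pics/c.png',a);cv2.imwrite('pics/c2.png',im)"
```

```text
time: 3.95
position: [459.4, -415.9, 136.8]
eef_rot: [0.002, 0.978, 0.206, 0.001]
ft_force: [-0.3, 0.0, -0.2]
grip_width: 49.7
gripper_force: 31.7
t 3.95 pos [ 459.4 -415.9  136.8] F [-0.3  0.  -0.2] w 49.7 shift [ 1.26  -1.907  0.007]
tool y angle -66.17 tilt z [ 0.0026 -0.003  -1.    ]
rz 0.707
(np.float64(390.744303906412), np.float64(266.6629539223563))
```

View pics/c.png

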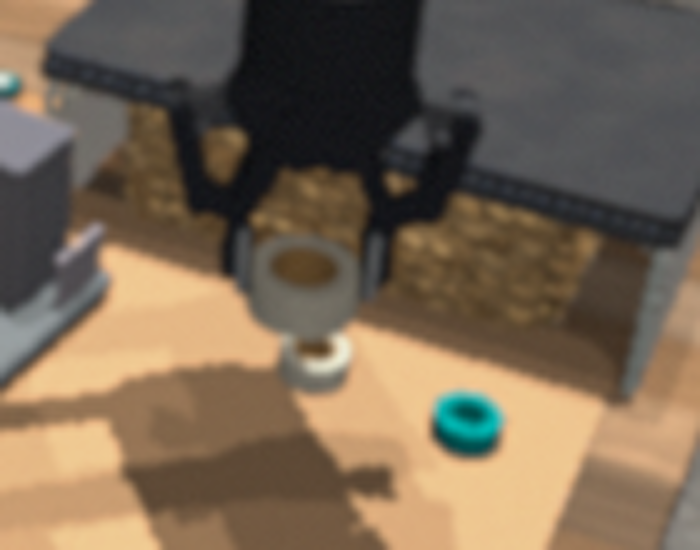

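The roll is held level between the pads. Next I'll measure its centre in the hand (bore at crop (305,266)).

```bash
python3 -c "
from h import *
print('held',ray('scene',*crop(305,266,5,300,190),130.7))
print('ref on mat',ray('scene',*crop(303,396,4,280,180),24))"
```

```text
held [ 460.10278766 -414.76509686  130.7       ]
ref on mat [ 456.18194619 -413.07999536   24.        ]
```

```bash
python3 -m handwheel '[[0,0,0,0,0,-0.3,0.6],[0,0,0,0.15,-0.25,-0.3,0.6],[0,0,0,0.32,-0.5,-0.3,0.6],[0,0,0,0.5,-0.75,-0.3,0.6],[0,0,0,0.63,-0.95,-0.3,0.6]]' 
python3 -m handwheel '[[0,0,0,0.15,-0.25,0,0.6],[0,0,0,0.32,-0.5,0,0.6],[0,0,0,0.5,-0.75,0,0.6],[0,0,0,0.63,-0.95,0,0.6],[0,0,0,0.63,-0.95,0.05,0.6]]' 
python3 -m handwheel '[[0,0,0,0,0,0.1,0.6],[0,0,0,0,0,0.25,0.6],[0,0,0,0,0,0.4,0.6],[0,0,0,0,0,0.45,0.6],[0,0,0,0,0,0.45,0.6]]' 
python3 -c "
from h import *
togo([516.8,-77.8,100]); import cv2
im=eyes.snapshot('scene'); a=cv2.resize(im[180:270,200:320],None,fx=6,fy=6,interpolation=2)
im=eyes.snapshot('top');cv2.imwrite('pics/d.png',a);cv2.imwrite('pics/d2.png',im)"
```

```text
time: 4.68
position: [487.6, -244.8, 178.0]
eef_rot: [-0.001, 0.978, 0.207, -0.001]
ft_force: [-0.6, -0.1, 0.3]
grip_width: 50.0
gripper_force: 31.7
time: 5.3
position: [516.6, -76.1, 170.9]
eef_rot: [-0.0, 0.978, 0.208, -0.0]
ft_force: [0.1, -1.5, -0.2]
grip_width: 49.7
gripper_force: 31.7
time: 5.92
position: [516.3, -78.7, 103.5]
eef_rot: [-0.0, 0.979, 0.206, -0.001]
ft_force: [-1.1, -0.5, 0.5]
grip_width: 49.7
gripper_force: 31.7
t 5.92 pos [516.3 -78.7 103.5] F [-1.1 -0.5  0.5] w 49.7 shift [ 0.006 -0.004  0.023]
tool y angle -66.22 tilt z [-1.1e-03  4.0e-04 -1.0e+00]
```

View pics/d.png

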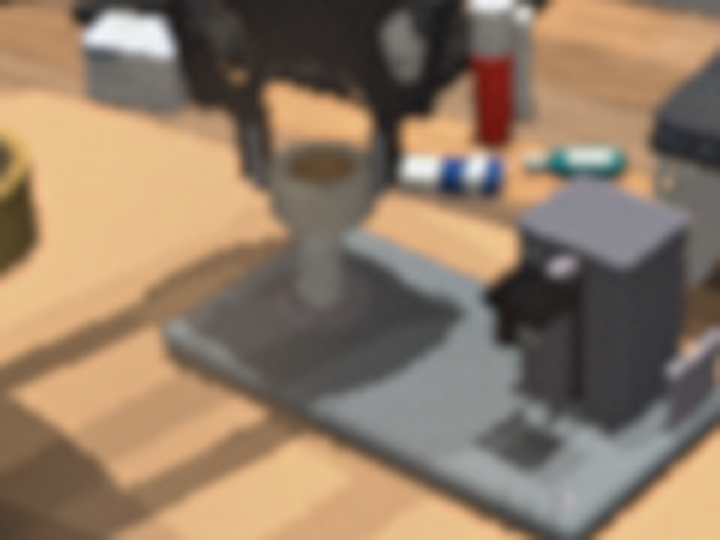

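The roll hangs just above the spindle: its bore is at crop (322,166), with the spindle visible directly below at x≈322. I'll check this with projections.

```bash
python3 -c "
from h import *
for z in(97.5,73.5,22): 
  u,v=proj('scene',[516.8,-77.8,z]); print(z,(u-200+.5)*6-.5,(v-180+.5)*6-.5)
print('bore',ray('scene',*crop(322,166,6,200,180),97.5))"

```

```text
97.5 323.06780374606814 165.48332444645172
73.5 325.8622317474652 208.5155824706476
22 331.6467815650012 297.5936478842417
bore [516.16762455 -77.62007707  97.5       ]
```

```bash
python3 -c "
import cv2,numpy as np
f=lambda im:cv2.resize(im[195:245,225:285],None,fx=10,fy=10,interpolation=2)
a=f(cv2.imread('pics/scene0.png'))
d=cv2.imread('pics/d.png')
b=cv2.resize(d[90:340,200:450],(500,500)); b=cv2.convertScaleAbs(b,alpha=1.6)
cv2.imwrite('pics/e.png',cv2.resize(np.hstack([a,np.zeros((500,10,3),np.uint8)]),(610,500)))
cv2.imwrite('pics/ef.png',cv2.resize(np.hstack([a[:, :], b]),(800,364)))"
```

```text
(no output)
```

View pics/e.png

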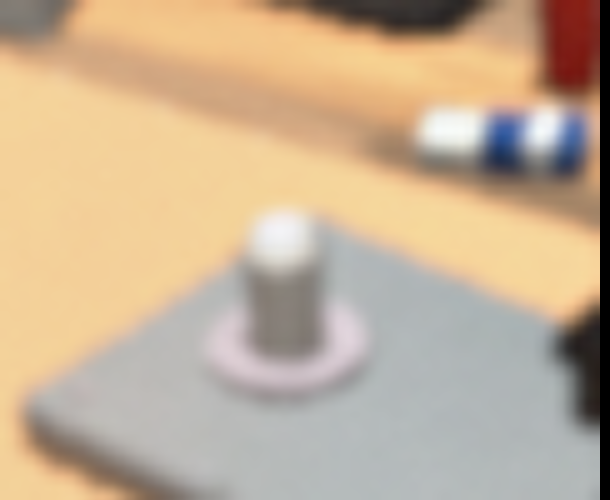

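Spindle tip at crop (282,230), seat centre at (287,347).

```bash
python3 -c "
from h import *
print('tip',ray('scene',*crop(282,230,10,225,195),62),'seat',ray('scene',*crop(287,347,10,225,195),22))"

```

```text
tip [515.62701405 -73.87360114  62.        ] seat [514.22289433 -73.86650008  22.        ]
```

By the same camera, the held roll must move about (-1,+3.4) mm. I'll correct that and lower into the taper while feeling the force.

```bash
python3 -m handwheel '[[0,0,0,0.002,-0.022,0,0.6],[0,0,0,0.002,-0.022,0.04,0.6],[0,0,0,0.002,-0.022,0.08,0.6],[0,0,0,0.002,-0.022,0.11,0.6],[0,0,0,0.002,-0.022,0.11,0.6]]' 
python3 -m handwheel '[[0,0,0,0,0,0.02,0.6],[0,0,0,0,0,0.035,0.6],[0,0,0,0,0,0.05,0.6],[0,0,0,0,0,0.05,0.6],[0,0,0,0,0,0.05,0.6]]' 
```

```text
time: 6.65
position: [515.3, -75.0, 87.0]
eef_rot: [-0.0, 0.978, 0.206, -0.0]
ft_force: [-0.4, -0.1, -0.6]
grip_width: 49.7
gripper_force: 31.7
time: 7.28
position: [515.6, -75.1, 80.1]
eef_rot: [-0.0, 0.978, 0.206, 0.0]
ft_force: [0.3, 0.1, -0.3]
grip_width: 49.7
gripper_force: 31.7
```

It's on the spindle below the taper with no contact force, so I'll continue to just above the seat.

```bash
python3 -m handwheel '[[0,0,0,0,0,0.04,0.6],[0,0,0,0,0,0.08,0.6],[0,0,0,0,0,0.12,0.6],[0,0,0,0,0,0.15,0.6],[0,0,0,0,0,0.15,0.6]]' 
python3 -m handwheel '[[0,0,0,0,0,0.01,0.6],[0,0,0,0,0,0.02,0.6],[0,0,0,0,0,0.027,0.6],[0,0,0,0,0,0.027,0.6],[0,0,0,0,0,0.027,0.6]]' 
```

```text
time: 7.9
position: [515.3, -75.0, 57.1]
eef_rot: [-0.0, 0.978, 0.206, -0.0]
ft_force: [0.4, -0.7, -0.4]
grip_width: 49.8
gripper_force: 31.7
time: 8.52
position: [515.5, -75.1, 53.5]
eef_rot: [-0.0, 0.978, 0.206, 0.0]
ft_force: [-0.1, -0.4, -0.5]
grip_width: 49.8
gripper_force: 31.7
```

```bash
python3 -m handwheel '[[0,0,0,0,0,0,0.4],[0,0,0,0,0,0,0.25],[0,0,0,0,0,0,0.2],[0,0,0,0,0,0,0.15],[0,0,0,0,0,0,0.15]]' 
python3 -m handwheel '[[0,0,0,0,0,-0.1,0.15],[0,0,0,0,0,-0.3,0.15],[0,0,0,0,0,-0.6,0.15],[0,0,0,0,0,-0.8,0.3],[0,0,0,0,0,-0.8,0.5]]' 
python3 -c "
from h import *
togo([467,-220,145],-98); import cv2
im=eyes.snapshot('scene'); a=cv2.resize(im[195:265,225:325],None,fx=7,fy=7,interpolation=2)
cv2.imwrite('pics/f.png',a)"
```

```text
time: 9.15
position: [515.5, -75.1, 53.5]
eef_rot: [-0.0, 0.978, 0.206, -0.0]
ft_force: [0.1, 0.3, 0.4]
grip_width: 72.8
gripper_force: 0.0
time: 9.78
position: [516.5, -75.3, 176.9]
eef_rot: [0.001, 0.978, 0.206, 0.002]
ft_force: [0.1, 0.5, -0.9]
grip_width: 43.4
gripper_force: 0.0
t 9.78 pos [516.5 -75.3 176.9] F [ 0.1  0.5 -0.9] w 43.4 shift [-0.692  0.748  0.212]
tool y angle -66.17 tilt z [ 0.0046 -0.0013 -1.    ]
rz 0.707
```

View pics/f.png

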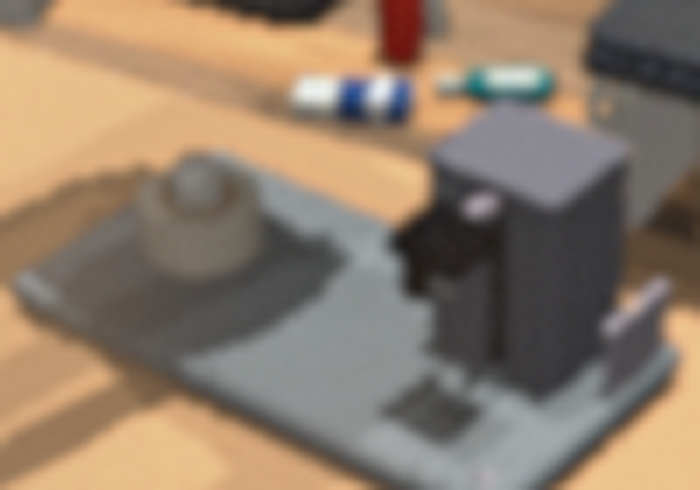

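The roll sits level and flat on the seat with the spindle tip showing through it (crop (200,180)). The lever is untouched. I'll shut the fingers and go above the paddle.

```bash
python3 -m handwheel '[[0,0,0.15,-0.15,0.16,0,1],[0,0,0.35,-0.35,0.38,0,1],[0,0,0.5,-0.53,0.58,0,1],[0,0,0.65,-0.7,0.74,0.1,1],[0,0,0.707,-0.7,0.74,0.2,1]]' 
python3 -m handwheel '[[0,0,0,0,0,0,1],[0,0,0,0,0,0,1],[0,0,0,0,0,0,1],[0,0,0,0,0,0,1],[0,0,0,0,0,0,1]]' 
python3 -c "
from h import *
togo([465.6,-219.5,135],-98)
import cv2
im=eyes.snapshot('scene'); a=cv2.resize(im[185:265,235:335],None,fx=7,fy=7,interpolation=2)
cv2.imwrite('pics/g.png',a)"
```

```text
time: 10.45
position: [463.1, -220.7, 142.4]
eef_rot: [-0.0, 0.997, -0.072, -0.001]
ft_force: [-0.1, 0.7, 0.2]
grip_width: 0.1
gripper_force: 0.0
time: 11.08
position: [464.4, -218.9, 143.7]
eef_rot: [0.0, 0.998, -0.069, 0.0]
ft_force: [0.2, 0.6, 0.0]
grip_width: 0.1
gripper_force: 0.0
t 11.07 pos [ 464.4 -218.9  143.7] F [0.2 0.6 0. ] w 0.1 shift [0.008 0.003 0.058]
tool y angle -97.97 tilt z [ 2.e-04 -1.e-04 -1.e+00]
rz 0.001
```

View pics/g.png

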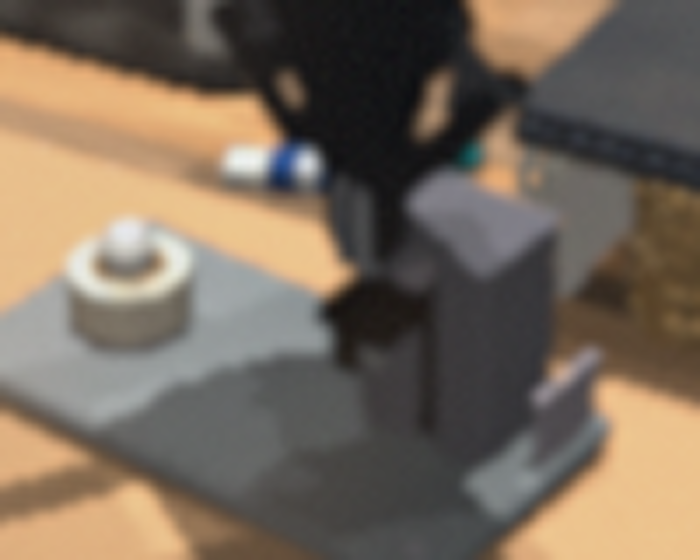

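The shut fingertips hang over the paddle in front of the tower. I'll lower them to contact and calibrate the contact height by force.

```bash
python3 -m handwheel '[[0,0,0,0.008,0.003,0.03,1],[0,0,0,0.008,0.003,0.06,1],[0,0,0,0.008,0.003,0.1,1],[0,0,0,0.008,0.003,0.1,1],[0,0,0,0.008,0.003,0.1,1]]' 
python3 -m handwheel '[[0,0,0,0,0,0.01,1],[0,0,0,0,0,0.02,1],[0,0,0,0,0,0.03,1],[0,0,0,0,0,0.03,1],[0,0,0,0,0,0.03,1]]' 
python3 -m handwheel '[[0,0,0,0,0,0.01,1],[0,0,0,0,0,0.02,1],[0,0,0,0,0,0.02,1],[0,0,0,0,0,0.02,1],[0,0,0,0,0,0.02,1]]'
```

```text
time: 11.75
position: [465.4, -219.7, 128.5]
eef_rot: [-0.0, 0.998, -0.07, -0.0]
ft_force: [-0.2, -0.2, -0.2]
grip_width: -0.2
gripper_force: 0.0
time: 12.38
position: [465.6, -219.7, 124.4]
eef_rot: [0.0, 0.998, -0.07, 0.0]
ft_force: [-1.2, 0.9, 6.3]
grip_width: 0.4
gripper_force: 3.2
time: 13.0
position: [465.5, -219.7, 121.1]
eef_rot: [0.0, 0.998, -0.07, 0.0]
ft_force: [1.4, -0.5, 4.8]
grip_width: 0.1
gripper_force: 2.2
```

```bash
python3 -m handwheel '[[0,0,0,0,0,0.04,1],[0,0,0,0,0,0.08,1],[0,0,0,0,0,0.12,1],[0,0,0,0,0,0.15,1],[0,0,0,0,0,0.15,1]]' 
python3 -m handwheel '[[0,0,0,0,0,0.01,1],[0,0,0,0,0,0.02,1],[0,0,0,0,0,0.03,1],[0,0,0,0,0,0.03,1],[0,0,0,0,0,0.03,1]]' 
python3 -m handwheel '[[0,0,0,0,0,0.007,1],[0,0,0,0,0,0.015,1],[0,0,0,0,0,0.015,1],[0,0,0,0,0,0.015,1],[0,0,0,0,0,0.015,1]]'
```

```text
time: 13.62
position: [465.6, -219.8, 98.3]
eef_rot: [0.0, 0.998, -0.07, 0.0]
ft_force: [0.6, -0.3, 9.0]
grip_width: 0.0
gripper_force: 4.3
time: 14.25
position: [465.6, -219.7, 94.0]
eef_rot: [0.0, 0.998, -0.07, 0.0]
ft_force: [1.5, -0.5, 5.0]
grip_width: -0.1
gripper_force: 2.5
time: 14.88
position: [465.6, -219.7, 91.9]
eef_rot: [0.0, 0.998, -0.07, 0.0]
ft_force: [1.0, -0.6, 6.4]
grip_width: 0.2
gripper_force: 3.4
```

```bash
python3 -m handwheel '[[0,0,0,0,0,0.005,1],[0,0,0,0,0,0.009,1],[0,0,0,0,0,0.009,1],[0,0,0,0,0,0.009,1],[0,0,0,0,0,0.009,1]]' 
python3 -m handwheel '[[0,0,0,0,0,0,1],[0,0,0,0,0,0,1],[0,0,0,0,0,0,1],[0,0,0,0,0,0,1],[0,0,0,0,0,0,1]]' 
python3 -c "
from h import *
import cv2
im=eyes.snapshot('scene'); a=cv2.resize(im[185:265,235:335],None,fx=7,fy=7,interpolation=2)
cv2.imwrite('pics/k.png',a)"
```

```text
time: 15.5
position: [465.6, -219.7, 90.6]
eef_rot: [0.0, 0.998, -0.07, 0.0]
ft_force: [0.8, -0.2, 8.3]
grip_width: -0.3
gripper_force: 4.2
time: 16.12
position: [465.6, -219.7, 90.6]
eef_rot: [0.0, 0.998, -0.07, 0.0]
ft_force: [0.3, 0.2, 8.2]
grip_width: -0.1
gripper_force: 4.2
```

View pics/k.png

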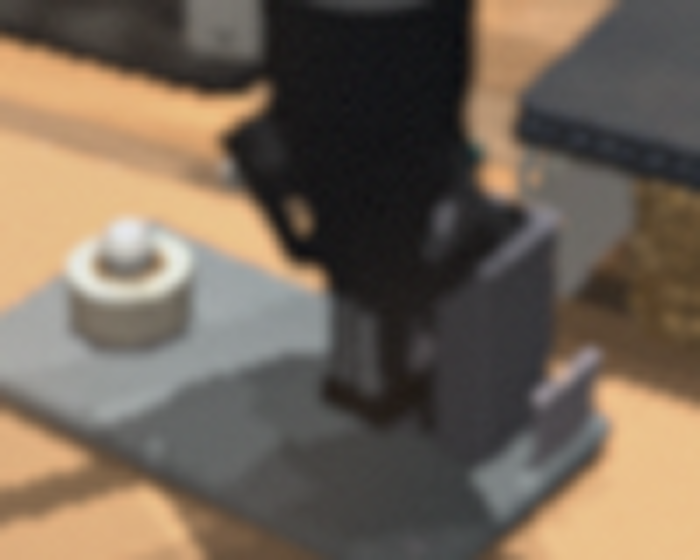

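The fingers hold the paddle well down (crop (375,400)), and the measured 8.2 N fits the third click. The roll is still flat on its seat, so I'm handing in.

```bash
python3 -c "
from rig import job
print(job.sign_off())"
```

```text
the job is handed in; nothing more can be done
None
```

The roll is flat on the spindle seat and released, and I handed the job in at about 16 s with the fingers holding the lever at the third click (about 36.4 mm travel, 8.2 N); no verdict came back.

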